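# Clip the heater module on its rail and lock the end stop

## Robot

A 7-joint arm with a two-finger parallel gripper is mounted at the origin on the work surface. World frame = base frame: x ahead of the robot, y to its left, z up, the work surface at z = 0. Lengths are in m, angles in rad, forces in N, time in s.
With the tool pointing down it reaches from about 0.425 to 0.95 m from the base axis. Payload 4.7 kg.
Tool frame: the origin (TCP) lies between the finger pads; the fingertips stand 25 mm ahead of it and the grasp point (between the pads) lies 6 mm ahead of it; x points along the fingers, z is the direction in which the jaws open and shut, and the axes are right-handed (so a half turn about x gives the same grasp; the last joint's range is limited). The gripper opens to 85 mm and grips with 20 to 120 N. Pads are 22 mm wide; open, the fingers measure 114 mm over their backs; the gripper's body (76 mm by 85 mm) begins 54 mm behind the grasp point. The pads swing forward as they close: fully open they stand 13 mm farther back than shut.
Start: joints at [1.158, 0.469, -0.049, 1.532, 0.024, 1.141, -0.082], TCP at [0.253, -0.626, 0.256] pointing down, gripper open.
Joint ranges: [-2.59, 2.59], [-0.33, 1.99], [-1.39, 1.29], [0.1, 2.45], [-1.04, 4.18], [0.21, 1.99], [-2.66, 2.66]. Speed limits (rad/s): [2.57, 2.57, 3.14, 3.14, 3.14, 3.14, 3.14].

## Interface

Orientations are given as a 3x3 rotation matrix whose columns are the frame's x, y, z axes.
In Python, from rig import * gives the robot as it stands. Calls block until the motion is done:
- movep(position, orientation): joint-space move of the TCP to a pose.
- move_l(position, attitude=None, feed=0.15, until_force=None): straight line of the TCP; attitude=None keeps the orientation; feed is the mean speed in m/s. With until_force (N) it stops when the force on the tool has changed by that much, and returns True; else False.
- move_joints(angles): joint-space move.
- command_gripper(opening, newtons=None): finger opening in m; newtons is the grip in N (None keeps the last); returns when the fingers have stopped.
- sleep(seconds).
- inverse_kinematics(position, orientation): joint angles nearest the present ones, or None.
- sense(): the state.
- camera(name): name is "side" or "top" or "wrist"; returns (picture, depth): 480x640x3 uint8, red, green, blue; 480x640 float32, m along the optical axis (not along the pixel's ray), 0 where there is no reading.
- camera_params(name): a dict with "K" (3x3 intrinsics, pixels), "position" and "rotation" of the camera in the world; the wrist camera has in their place "tool_from_camera" (4x4, takes a point from camera to tool coordinates, whose origin is the TCP and whose axes are the tool frame's). Camera axes: x right, y down, z forward; pixel columns grow to the right and rows downward; lengths in m; the calibration is good to about 2 mm. A picture is of the moment at which its call begins: read the wrist's pose just before it. camera_params takes no time and is no camera call.
A pose or a line that the arm cannot do raises Unreachable and nothing moves.
- finish_job(): hands the job in, once; it reports no verdict.
The state is a dict: "time_s": time; "joint_pos": joint angles; "qd": joint speeds; "joint_efforts": joint torques, N m; "position": TCP position; "tcp_rot": TCP orientation; "wrist_force": force on the tool from outside, world axes, zero at the start; "ft_torque": the same for the moment, N m; "finger_gap": finger opening in m.
Only numpy, scipy, OpenCV 4.12 (cv2) and the standard library are available. Lean on these libraries where they do the work, as an engineer would, in place of code of your own. Each camera call takes 0.05 s, during which the arm holds its last target.

## Task

Put the black control module of the wax heater back on its rail, in the free stretch between the end stop and the two breakers: hook its fixed lip under the rail's robot-side edge with the other end tilted up, then rock that end down until its sprung foot snaps under the far edge and the module sits flat and locked. Then turn the end stop's knurled thumb screw clockwise until it stops tight. Leave the other loose things on the table where they are.

Things in the scene. Friction and masses are not known exactly. Their poses are not given: they have to be found in the camera images.
- module: Loose black stepped housing, the larger loose electrical part, 0.22-0.36 kg. Origin: centre of its underside, z up, x from lip end (-x) to foot end (+x). Mm: lower housing x -48..48, z 17..50; nose x -23..23, z 50..72; all 45 wide (y), take it across that. Flat seat at z 17. Starts standing on the table, lip end towards the robot within 0.5 rad; may swap places with the relay.
- lip_tip (a point): Module's lip: middle of the upper edge of its free end, (-32, 0, 10) mm in the module frame, same axes. A fixed leg (x -48..-39.5, z 0..17) carries the lip (x -39.5..-32, z 4..10, 45 wide), which points to +x. The open slot above it, z 10..17 under the seat, is 7 high and 7.5 deep and takes the rail's 3 mm flange. A tilt of about 0.33 rad lets it in with the foot clear of the rail.
- foot (a joint): Grey sprung foot at the module's +x end, slides outwards along module +x: 0 = home, 0.008 m = fully out. Spring 2.8 N at home, plus 0.35 N per mm. Seated and clicked, it is back near 0. The module's weight alone does not click it; pressing down on the far half of the nose top takes 6 to 9 N, falls to about 3 N at the click, then rises sharply as the seat meets the rail.
- foot_nose (a point): Fixed point of the module at the inner upper edge of the home foot: (33.5, 0, 13.5) mm in the module frame, same axes. The foot is 25 wide, its nose is 4 mm under the far flange when seated; below z 10.5 a steep ramp runs out to x 39 at z 0, so pressing down drives the foot outwards. Fixed heels beside it: x 40.5..48, z 0..17, y 14.5..22.5 either side. Release tab to x 59.5.
- press_point (a point): On the flat top of the module's nose, in its foot-side half: (15, 0, 72) mm in the module frame, same axes. A good place to press.
- panel: Fixed white steel plate on the table, 170 (x) x 330 (y) x 4 mm, with a steel top-hat rail along its y. Origin: centre of its underside, z up, x away from the robot (yaw within 0.25 rad). Seated, the module's origin is at about (0, y, 12 mm) in this frame with the same axes (2-3 mm of play in x). The rail's two flanges are 3 mm thick, z 26..29 mm; the plate's top is z 4.
- rail_mid (a point): Middle of the rail's free stretch, on the plane of the flanges' tops: (0, 0, 29) mm in the panel frame, same axes. Free stretch: from the low grey end stop (inner face y -76 mm, top z 52, with a knurled screw on it and terminal blocks behind it) to two grey breakers (from y +76, tops z 89).
- near_edge (a point): Robot-side edge of the rail, under which the lip hooks: outer lower edge of the flange, (-37.5, 0, 26) mm in the panel frame, same axes. Below the flange there are 10 mm of free depth in x and 22 mm in z.
- far_edge (a point): Far edge of the rail, under which the foot snaps: outer lower edge of the flange, (37.5, 0, 26) mm in the panel frame, same axes.
- relay: Loose bystander: smaller grey relay with a clear cap, 62 x 26 x 52 mm, origin at the centre of its underside.
- stamp_a: Loose bystander: square copper printing stamp with a dark bow handle, about 104 x 104 x 72 mm, origin at the centre of its underside.
- driver: Loose bystander: screwdriver lying on the table.
- brush: Loose bystander: brush lying on the table.
- tin: Loose bystander: open aluminium cup, 64 mm across, 70 mm high, origin at the centre of its underside.
- lock_screw (a joint): Angle (rad) of the upright knurled thumb screw on the end stop; it grows as the screw turns clockwise seen from above and stops hard, tight, at 2.6. It starts slack at 1.3 to 1.7 and stays where it is left; turning takes about 0.04 N m.
- screw_grip (a point): Fixed point on the thumb screw's axis at a good height to grip: (0, -88, 74) mm in the panel frame. The screw's round knurled head is 20 mm in diameter, z 56..82 mm, over the end stop's top at z 52 (24 mm wide in y, 86 mm long in x).
Things that resemble listed ones, but are neither listed nor needed, are in the scene too. Several things have the shape of the module; the one meant has the colours described above.

How it is judged:
By the outcome, as a careful person would: the job done as asked, in the order asked, and still so for the second after the job is handed in, with the robot touching nothing.
It also fails if it takes over 61 s, if anything falls off the work surface, if the arm or the gripper's body presses on something with over 40 N, if the wrist force passes 120 N, or if a joint passes its speed limit or range.

## Working session

There is one attempt and no reset: what is moved stays moved. The work goes in short steps, each a Python script; the robot and the scene stay as the last script left them, time stands still between calls to the robot, and variables do not carry over. Pictures are saved under pics/ and viewed, and the job is handed in when it is done.

```bash
mkdir -p pics; ls; python3 - <<'E'
from rig import *
import cv2, numpy as np
np.set_printoptions(precision=4,suppress=True)
s=sense(); print(s['time_s'],s['position'],s['tcp_rot'],s['finger_gap'])
for n in ['side','top','wrist']:
    p,d=camera(n); cv2.imwrite(f'pics/{n}0.png',p[:,:,::-1]); np.savez(f'/tmp/{n}0.npz',p=p,d=d)
    print(n,camera_params(n), (d>0).mean())
E
```

```text
pics
0.0 [ 0.2526 -0.6254  0.2552] [[-0.0008  0.9273  0.3744]
 [ 0.0018  0.3744 -0.9272]
 [-1.     -0.0001 -0.002 ]] 0.0857069579560914
side {'K': array([[512.0935,   0.    , 321.8032],
       [  0.    , 512.0935, 236.9636],
       [  0.    ,   0.    ,   1.    ]]), 'position': array([-0.0156,  0.678 ,  0.7496]), 'rotation': array([[-0.8312, -0.3701,  0.4148],
       [-0.5557,  0.5335, -0.6377],
       [ 0.0147, -0.7606, -0.6491]])} 0.996044921875
top {'K': array([[564.495 ,   0.    , 319.8193],
       [  0.    , 564.495 , 234.4115],
       [  0.    ,   0.    ,   1.    ]]), 'position': array([0.3285, 0.0092, 1.2324]), 'rotation': array([[ 0.0072, -0.9964,  0.0845],
       [-0.9999, -0.0062,  0.0121],
       [-0.0115, -0.0846, -0.9963]])} 0.9961328125
wrist {'K': array([[333.1678,   0.    , 323.2147],
       [  0.    , 333.1678, 233.293 ],
       [  0.    ,   0.    ,   1.    ]]), 'tool_from_camera': array([[-0.0004, -0.3183,  0.948 , -0.1176],
       [-0.0002, -0.948 , -0.3183,  0.0823],
       [ 1.    , -0.0003,  0.0004,  0.0005],
       [ 0.    ,  0.    ,  0.    ,  1.    ]])} 0.9957356770833333
```

View pics/top0.png

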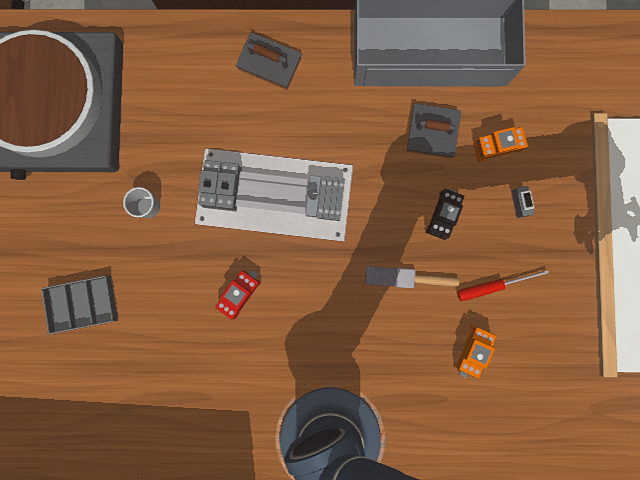

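View pics/side0.png

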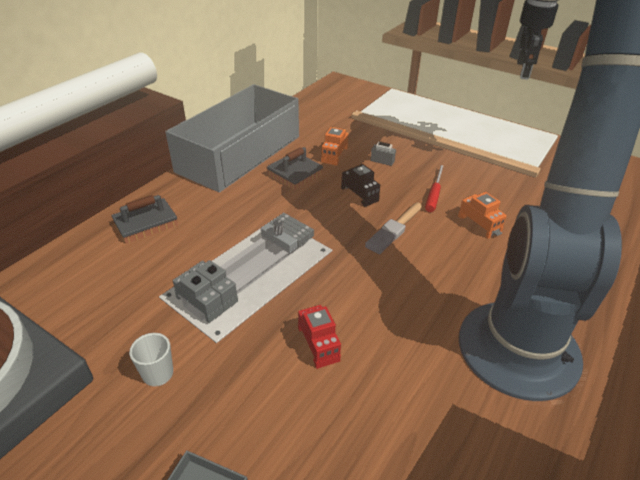

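The top view shows the black module at about (445,214), the panel around (275,195) with breakers at its left (+y) end and the end stop near (315,192), and the relay at (523,201). Next I measure their poses.

```bash
cat > h.py <<'E'
from rig import *
import cv2, numpy as np
np.set_printoptions(precision=4,suppress=True)
def campose(n):
    c=camera_params(n)
    if n=='wrist':
        s=sense(); T=np.eye(4);T[:3,:3]=s['tcp_rot'];T[:3,3]=s['position']
        M=T@c['tool_from_camera']; return c['K'],M[:3,:3],M[:3,3]
    return c['K'],np.array(c['rotation']),np.array(c['position'])
def cloud(d,K,R,t):
    v,u=np.mgrid[:480,:640]
    x=np.stack([(u-K[0,2])/K[0,0]*d,(v-K[1,2])/K[1,1]*d,d],-1)
    return x@R.T+t
def onplane(uv,z,K,R,t):
    uv=np.atleast_2d(uv).astype(float)
    r=np.c_[(uv-K[:2,2])/[K[0,0],K[1,1]],np.ones(len(uv))]@R.T
    return t+r*((z-t[2])/r[:,2])[:,None]
def proj(P,K,R,t):
    c=(np.atleast_2d(P)-t)@R; return c[:,:2]/c[:,2:]*[K[0,0],K[1,1]]+K[:2,2]
def snap(n,tag):
    K,R,t=campose(n); p,d=camera(n); cv2.imwrite(f'pics/{tag}.png',p[:,:,::-1])
    np.savez(f'/tmp/{tag}.npz',p=p,d=d,K=K,R=R,t=t); return p,d,K,R,t
E
python3 - <<'E'
from h import *
f=np.load('/tmp/top0.npz');p,d=f['p'],f['d'];K,R,t=campose('top')
C=cloud(d,K,R,t)
print('table z',np.median(C[300:340,120:200,2]))
pi=p.astype(int)
def rep(name,m):
    uv=np.argwhere(m)[:,::-1]; P=C[m]; 
    xy=P[:,:2].astype(np.float32); r=cv2.minAreaRect(xy); print(name,len(xy),'mean',P.mean(0),'rect',r,'z',np.percentile(P[:,2],[2,50,98]))
# module
box=np.zeros(d.shape,bool);box[180:245,420:470]=1
m=box&(C[...,2]>0.012); rep('module',m)
m=box&(C[...,2]>0.062); rep('nose',m)
m=box&(C[...,2]>0.03)&(C[...,2]<.06); rep('housing',m)
# panel corner
white=(pi.min(-1)>150)&(np.ptp(p,axis=-1)<25); box[:]=0;box[140:250,190:360]=1
rep('plate',white&box&(C[...,2]<.02))
c=cv2.resize(p[180:250,410:480],(700,700),interpolation=cv2.INTER_CUBIC)
e=cv2.resize(p[140:250,190:360],(680,440),interpolation=cv2.INTER_CUBIC)
cv2.imwrite('pics/cropm.png',c[:600,:,::-1]);cv2.imwrite('pics/cropp.png',e[:,:,::-1])
E
```

```text
table z 0.0001348000904031199
module 1162 mean [ 0.4722 -0.2364  0.0683] rect ((0.40219947695732117, -0.1510092318058014), (0.08657021820545197, 0.3419736921787262), 38.895877838134766) z [0.0191 0.0532 0.0762]
nose 519 mean [ 0.4729 -0.2363  0.096 ] rect ((0.3994699716567993, -0.13809236884117126), (0.06064583361148834, 0.32138898968696594), 36.39754104614258) z [0.0643 0.0716 0.8178]
housing 569 mean [ 0.472  -0.2377  0.0486] rect ((0.47664380073547363, -0.24207603931427002), (0.045620229095220566, 0.09767302125692368), 69.2464828491211) z [0.0331 0.0493 0.0559]
plate 5415 mean [0.5029 0.1166 0.0044] rect ((0.5212674736976624, 0.12706075608730316), (0.329211562871933, 0.16988515853881836), 83.72840881347656) z [-0.0008  0.0044  0.0102]
```

View pics/cropm.png

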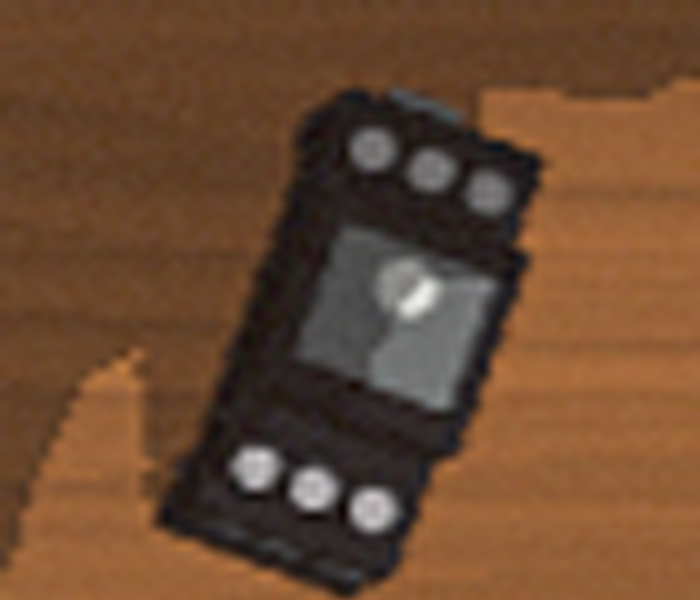

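View pics/cropp.png

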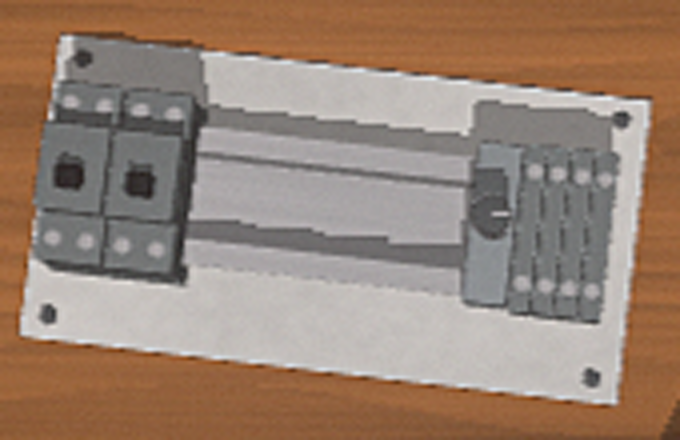

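```bash
cat >> h.py <<'E'
def toolR(yaw,tilt=0.0):
    "tool for an object whose x axis has this yaw, with +x end tilted up by tilt; tool z=-obj y"
    c,s=np.cos(yaw),np.sin(yaw); Rz=np.array([[c,-s,0],[s,c,0],[0,0,1]])
    c,s=np.cos(tilt),np.sin(tilt); Ry=np.array([[c,0,-s],[0,1,0],[s,0,c]])
    O=Rz@Ry
    return np.c_[-O[:,2],O[:,0],-O[:,1]],O
E
python3 - <<'E'
from h import *
R,O=toolR(-.36)
print(inverse_kinematics([.4766,-.242,.25],R),inverse_kinematics([.4766,-.242,.064],R))
for ti in (0,.2,.33,.4):
    R,O=toolR(-.109,ti)
    for z in (.08,.2): print(ti,z,inverse_kinematics([.50,.127,z],R))
for y in (.8,.3,0,-.3,-.8,-1.2):
    print(y,inverse_kinematics([.51,.04,.08],toolR(y)[0]))
E
```

```text
[ 0.4866  0.2507 -0.1145  1.8697  0.0332  1.023  -1.5725] [ 0.4302  0.4948 -0.05    2.0282  0.0409  0.6195 -1.5779]
0 0.08 [ 0.0302  0.4882 -0.4548  2.0441  0.3339  0.68   -2.3208]
0 0.2 [ 0.2387  0.3532 -0.6987  1.9397  0.278   0.9454 -2.2741]
0.2 0.08 [-0.1303  0.4118 -0.3044  2.1697  0.516   0.452  -2.5323]
0.2 0.2 [ 0.2867  0.2876 -0.7796  2.0522  0.4542  0.7601 -2.4477]
0.33 0.08 [-0.7045  0.3889  0.343   2.275   0.1524  0.2112 -2.2282]
0.33 0.2 [ 0.3012  0.2512 -0.8176  2.1266  0.6242  0.6505 -2.6225]
0.4 0.08 None
0.4 0.2 [-0.9244  0.1475  0.5352  2.2265  0.274   0.452  -2.3138]
0.8 [ 0.2443  0.4936 -0.5106  2.0515  0.3742  0.6861 -1.2797]
0.3 [ 0.1972  0.4818 -0.4498  2.0541  0.3287  0.6741 -1.7382]
0 [ 0.1666  0.4751 -0.4106  2.0558  0.2995  0.6671 -2.0116]
-0.3 [ 0.1281  0.4675 -0.3616  2.058   0.2633  0.6593 -2.2782]
-0.8 [-0.7121  0.5353  0.7198  2.1051 -0.5529  0.6949 -1.9941]
-1.2 [-0.9468  0.7294  1.1081  2.1153 -0.8894  0.8754 -2.0679]
```

```bash
cat >> h.py <<'E'
def toolF(yaw,tilt=0.0):
    R,O=toolR(yaw,tilt); return np.c_[R[:,0],-R[:,1],-R[:,2]]
E
python3 - <<'E'
from h import *
for ti in (0,-.15,-.2):
  for z in (.064,.25):
    print(ti,z,inverse_kinematics([.4766,-.242,z],toolF(-.36,ti)))
for ti in (-.25,-.2,.1,.15,.2,.33):
    for x in (.47,.5): print(ti,x,inverse_kinematics([x,.127,.09],toolF(-.109,ti)))
for y in (.8,.3,0,-.3,-.8,-1.2):
    print(y,inverse_kinematics([.51,.04,.08],toolF(y)))
E
```

```text
0 0.064 [ 0.8299  0.5639 -0.5684  2.0048  0.4622  0.7012  1.1821]
0 0.25 [ 0.939   0.3184 -0.6738  1.8451  0.2264  1.0555  1.388 ]
-0.15 0.064 [ 0.8282  0.6274 -0.592   1.9074  0.4217  0.8959  1.2159]
-0.15 0.25 [ 0.9087  0.3966 -0.6778  1.7559  0.2424  1.2332  1.3631]
-0.2 0.064 [ 0.8252  0.6499 -0.5971  1.8752  0.4119  0.9586  1.2229]
-0.2 0.25 [ 0.8982  0.4231 -0.6783  1.727   0.2462  1.2904  1.3554]
-0.25 0.47 [ 0.3512  0.6621 -0.8765  1.9439  0.4263  1.0099  0.7215]
-0.25 0.5 [ 0.3146  0.6796 -0.8241  1.8766  0.4101  1.0359  0.7644]
-0.2 0.47 [ 0.3568  0.6429 -0.8869  1.9718  0.4621  0.9659  0.6887]
-0.2 0.5 [ 0.3139  0.6566 -0.8242  1.9058  0.4375  0.9871  0.74  ]
0.1 0.47 [ 0.4565  0.6123 -1.0717  2.1394  0.8799  0.8008  0.2864]
0.1 0.5 [ 0.3568  0.5752 -0.9137  2.0805  0.7752  0.7517  0.4133]
0.15 0.47 [ 0.4907  0.6371 -1.1377  2.1667  0.9959  0.8167  0.1768]
0.15 0.5 [ 0.3868  0.5844 -0.9663  2.1085  0.8847  0.7444  0.3088]
0.2 0.47 [ 0.4398  0.5773 -1.0644  2.1972  1.0204  0.7391  0.14  ]
0.2 0.5 [ 0.449   0.6285 -1.0729  2.1351  1.0363  0.7842  0.1716]
0.33 0.47 [ 0.3461  0.5003 -0.9644  2.2739  1.2124  0.6365 -0.0784]
0.33 0.5 [ 0.3145  0.5158 -0.902   2.2154  1.1772  0.6266 -0.0047]
0.8 [ 0.6888  0.7857 -1.1819  2.0297  0.9041  0.9842  1.401 ]
0.3 [ 0.4603  0.5782 -0.8034  2.0401  0.5997  0.7711  1.1603]
0 [ 0.4214  0.5582 -0.7482  2.0421  0.5563  0.751   0.8986]
-0.3 [ 0.4062  0.5511 -0.7271  2.0428  0.5398  0.7439  0.6132]
-0.8 [ 0.368   0.5347 -0.6746  2.0448  0.4991  0.7275  0.1494]
-1.2 [ 0.3356  0.5224 -0.6309  2.0465  0.4655  0.7151 -0.2205]
```

```bash
python3 - <<'E'
from h import *
movep([.4766,-.242,.20],toolF(-.36,-.2))
p,d,K,R,t=snap('wrist','w1'); print(sense()['time_s'],sense()['position'])
C=cloud(d,K,R,t)
for lo,hi in((.035,.058),(.064,.08)):
    near=(np.hypot(C[...,0]-.4766,C[...,1]+.242)<.075)
    m=near&(C[...,2]>lo)&(C[...,2]<hi); P=C[m]
    print(cv2.minAreaRect(P[:,:2].astype(np.float32)),np.median(P[:,2]),m.sum())
E
```

```text
1.8417 [ 0.4763 -0.2434  0.1999]
((0.47840532660484314, -0.24382562935352325), (0.04457029700279236, 0.09572767466306686), 69.13668060302734) 0.0500549977393413 2680
((0.4784477949142456, -0.2436293363571167), (0.04494176805019379, 0.04561512917280197), 69.4797134399414) 0.07230030319872155 3197
```

View pics/w1.png

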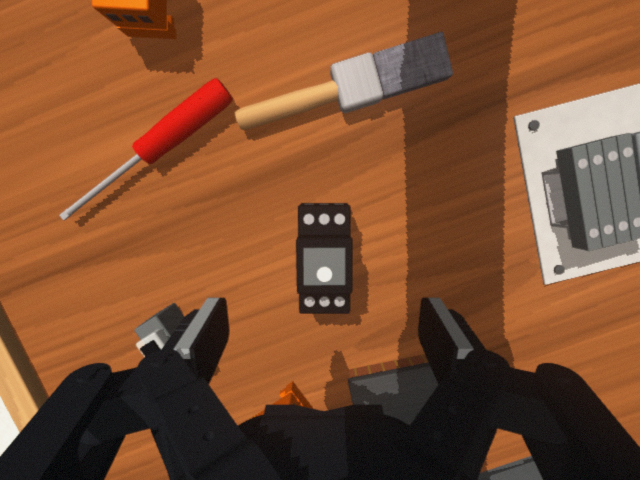

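The wrist view shows the module at (325,258), upright and clear of everything else, with its housing measured at 95.7 x 44.6 mm and top at 72 mm. Next I grasp it.

```bash
cat >> h.py <<'E'
GT=-.2           # tool pitch relative to module
GM=np.array([0,0,.058])  # grasp point in module frame
def tcp_for(org,yaw,tilt):
    "TCP pose that puts held module's origin at org with yaw, tilt"
    _,O=toolR(yaw,tilt); R=toolF(yaw,tilt+GT)
    return org+O@GM-.006*R[:,0],R
E
python3 - <<'E'
from h import *
P,R=tcp_for(np.array([.4784,-.2437,0]),-.361,0)
move_l(P-.08*R[:,0],R,feed=.25)
move_l(P,None,feed=.12)
command_gripper(.03,70)
s=sense();print(s['finger_gap'],s['position']-P,s['wrist_force'],s['time_s'])
move_l(s['position']+[0,0,.16],None,feed=.2)
s=sense();print(s['finger_gap'],s['wrist_force'],s['time_s'])
snap('wrist','w2'); snap('side','s2')
E
```

```text
0.04406397188942809 [ 0.0007 -0.0002  0.0007] [ 1.0177 -0.6594  4.8235] 3.5083
0.04403846542796739 [-0.0217  0.0677 -3.2315] 4.4583
```

View pics/w2.png

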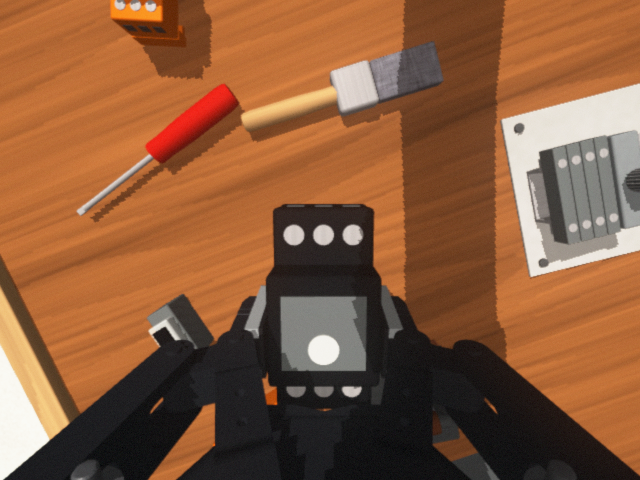

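Module held at (323,300) in the wrist view, square between the pads. I check its pose in the hand and build the panel frame.

```bash
python3 - <<'E'
from h import *
def chk(tag):
    f=np.load(f'/tmp/{tag}.npz');C=cloud(f['d'],f['K'],f['R'],f['t'])
    s=sense();R=s['tcp_rot'];G=s['position']+.006*R[:,0]
    # module axes from tool axes
    ex,ez=-R[:,1],-R[:,0]
    c,sn=np.cos(-GT),np.sin(-GT)
    mx=c*ex+sn*ez; mz=-sn*ex+c*ez; my=np.cross(mz,mx)
    M=np.c_[mx,my,mz]; print(mx,mz)
    L=(C-(G-M@GM))@M
    top=(abs(L[...,0])<.018)&(abs(L[...,1])<.014)&(abs(L[...,2]-.072)<.012)
    P=L[top]; print('top',len(P),np.median(P[:,2]),np.polyfit(P[:,0],P[:,2],1))
    v=np.array([320,]); 
    r=(abs(L[...,1])<.012)&(L[...,2]>.064)&(L[...,2]<.08);print('nose x',L[r][:,0].min(),L[r][:,0].max())
    r=(abs(L[...,1])<.012)&(L[...,2]>.044)&(L[...,2]<.054);print('housing x',L[r][:,0].min(),L[r][:,0].max())
    r=(abs(L[...,0]+.035)<.008)&(L[...,2]>.044)&(L[...,2]<.054);print('y',L[r][:,1].min(),L[r][:,1].max())
chk('w2')
f=np.load('/tmp/top0.npz');p,d=f['p'],f['d'];K,R,t=campose('top');C=cloud(d,K,R,t)
pc=np.array([.5213,.1271]);yw=-.1095
c,s=np.cos(yw),np.sin(yw);L=(C[...,:2]-pc)@np.array([[c,-s],[s,c]]);Z=C[...,2]
m=(abs(L[...,0])<.08)&(abs(L[...,1])<.16)
# flange z and edges at y~0
r=m&(abs(L[...,1])<.05)&(Z>.022)&(Z<.036);print('rail x',np.percentile(L[r][:,0],[1,99]),np.median(Z[r]), r.sum())
r=m&(Z>.075)&(Z<.1)&(L[...,1]>.05);print('breakers y',L[r][:,1].min(),L[r][:,1].max(),'x',L[r][:,0].min(),L[r][:,0].max())
r=m&(Z>.046)&(Z<.056)&(L[...,1]<-.06);print('stop',np.percentile(L[r],[1,99],axis=0))
r=m&(Z>.07)&(L[...,1]<-.05);print('screw',np.percentile(L[r],[2,98],axis=0),L[r].mean(0),Z[r].max())
r=m&(L[...,1]<-.106);print('blocks z',np.percentile(Z[r],[50,90,99]))
E
```

```text
[ 0.9356 -0.3531 -0.0033] [ 0.003  -0.0015  1.    ]
top 6343 0.07212939259056945 [0.0059 0.0722]
nose x -0.02346248297846317 0.02312626039604812
housing x -0.048161905629948557 0.047369690391449525
y -0.02269314123479967 0.022354502010523556
rail x [-0.0374  0.0372] 0.028876745326184006 601
breakers y 0.07539681476898179 0.14925340201206685 x -0.023289483543183307 0.023273536906760258
stop [[-0.0441 -0.1495]
 [ 0.0436 -0.0767]]
screw [[-0.0096 -0.0979]
 [ 0.0085 -0.0793]] [-0.001  -0.0882] 0.0870738031234286
blocks z [0.0094 0.0507 0.0536]
```

All sizes agree to within about 1 mm. Next I carry the module over the panel, tilted, and re-measure the panel with the wrist camera, because the top and wrist cameras differed by 2 mm on the module.

```bash
cat >> h.py <<'E'
def hook(pc,yw,tilt,mu,y=0.0):
    "module origin (world) with flange upper near corner at module (x,z)=mu (mm), panel y"
    c,s=np.cos(tilt),np.sin(tilt); m=np.array(mu)/1000
    x=-.0375-(c*m[0]-s*m[1]); z=.029-(s*m[0]+c*m[1])
    C,S=np.cos(yw),np.sin(yw)
    return np.array([pc[0]+C*x-S*y,pc[1]+S*x+C*y,z])
E
python3 - <<'E'
from h import *
pc=np.array([.5225,.1265]);yw=-.1095;T=.28
o=hook(pc,yw,T,(-27,12.9)); P,R=tcp_for(o,yw,T)
print(o,P,inverse_kinematics(P,R))
movep(P+[-.03,-.0,.15],R)
s=sense();print(s['time_s'],s['finger_gap'],s['wrist_force'],s['joint_pos'])
p,d,K,R,t=snap('wrist','w3'); C=cloud(d,K,R,t)
E
```

```text
[0.5146 0.1274 0.0241] [0.4982 0.1292 0.0858] [ 0.1652  0.4952 -0.652   2.083   0.5623  0.6592  0.5953]
5.95 0.04416495519012201 [ 0.2789 -0.3649 -2.9136] [ 0.4849  0.2873 -1.0025  1.9969  0.3552  0.9502  0.765 ]
```

View pics/w3.png

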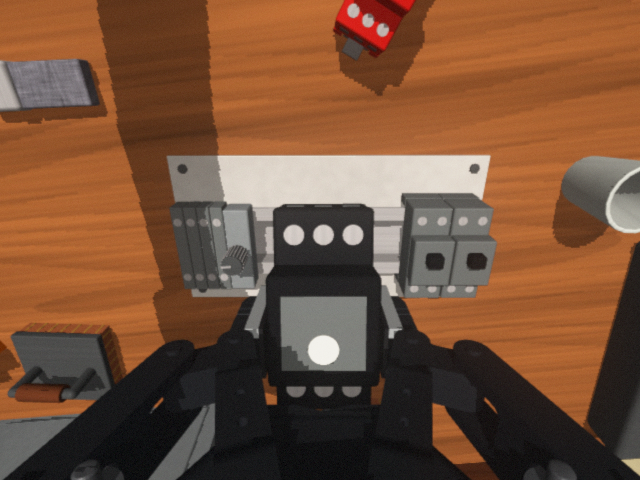

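```bash
python3 - <<'E'
from h import *
f=np.load('/tmp/w3.npz');C=cloud(f['d'],f['K'],f['R'],f['t']);p=f['p'].astype(int)
pc=np.array([.5213,.1271]);yw=-.1095
c,s=np.cos(yw),np.sin(yw);L=(C[...,:2]-pc)@np.array([[c,-s],[s,c]]);Z=C[...,2]
m=(abs(L[...,0])<.1)&(abs(L[...,1])<.18)
w=m&(abs(Z-.004)<.006)&(p.min(-1)>110)&(np.ptp(p,axis=-1)<30)
for a,b in((-.15,-.1),(-.1,0),(0,.1),(.1,.15)):
    r=w&(L[...,1]>a)&(L[...,1]<b); print('plate near x',np.percentile(L[r][:,0],.3))
for a,b in ((-.06,-.03),(.03,.06),(-.075,-.045),(.045,.075)):
    r=m&(abs(Z-.029)<.004)&(L[...,1]>a)&(L[...,1]<b); print('rail x',np.percentile(L[r][:,0],[.5,99]),np.median(Z[r]),r.sum())
r=m&(Z>.078)&(Z<.1)&(L[...,1]>.06);print('breakers y',np.percentile(L[r][:,1],[.5,99.5]),np.percentile(L[r][:,0],[.5,99.5]))
r=m&(Z>.075)&(Z<.09)&(L[...,1]<-.07);print('screw',np.percentile(L[r],[2,98],axis=0),r.sum())
r=m&(Z>.046)&(Z<.056)&(L[...,1]<-.06)&(L[...,1]>-.1);print('stop',np.percentile(L[r],[.5,99.5],axis=0))
r=w;print('plate y',np.percentile(L[r][:,1],[.1,99.9]))
E
```

```text
plate near x -0.08235312141983885
plate near x -0.08215780144544273
plate near x -0.08179781755795451
plate near x -0.08164149732260548
rail x [-0.0353  0.0033] 0.029122984931267915 49
rail x [-0.0351  0.0398] 0.028825418683872173 340
rail x [-0.0354  0.0396] 0.028965727823180465 417
rail x [-0.0351  0.0402] 0.02883633356587409 722
breakers y [0.0758 0.147 ] [-0.0199  0.0247]
screw [[-0.0075 -0.0972]
 [ 0.0107 -0.0789]] 419
stop [[-0.0408 -0.0998]
 [ 0.0447 -0.0765]]
plate y [-0.1643  0.1624]
```

```bash
cat >> h.py <<'E'
pc=np.array([.5234,.1264]);yw=-.1095;ux=np.array([np.cos(yw),np.sin(yw),0]);uy=np.array([-ux[1],ux[0],0])
E
python3 - <<'E'
from h import *
T=.28
o=hook(pc,yw,T,(-25.5,12.5)); P,R=tcp_for(o,yw,T)
move_l(P+[0,0,.06],R,feed=.2)
h=move_l(P,None,feed=.08,until_force=8)
s=sense();print(h,s['position']-P,s['wrist_force'],s['time_s'])
o2=hook(pc,yw,T,(-42,17.2)); P2,_=tcp_for(o2,yw,T)
P2=P+ux*.018
if not h:
    f0=s['wrist_force']
    h=move_l(P2,None,feed=.03,until_force=5)
    s=sense();print(h,(s['position']-P)@ux*1000,'mm of',11/np.cos(T),s['position']-P,s['wrist_force']-f0,s['time_s'])
    snap('side','s4')
E
python3 - <<'E'
import cv2
i=cv2.imread('pics/s4.png');cv2.imwrite('pics/s4c.png',cv2.resize(i[180:340,150:350],(750,600)))
E
```

```text
False [0.0003 0.0003 0.0002] [-0.0304 -1.2232 -2.7003] 7.525
True 14.785510933134859 mm of 11.445749705484726 [ 0.0147 -0.0017 -0.0001] [-1.5007  1.9093  9.0153] 8.05
```

View pics/s4c.png

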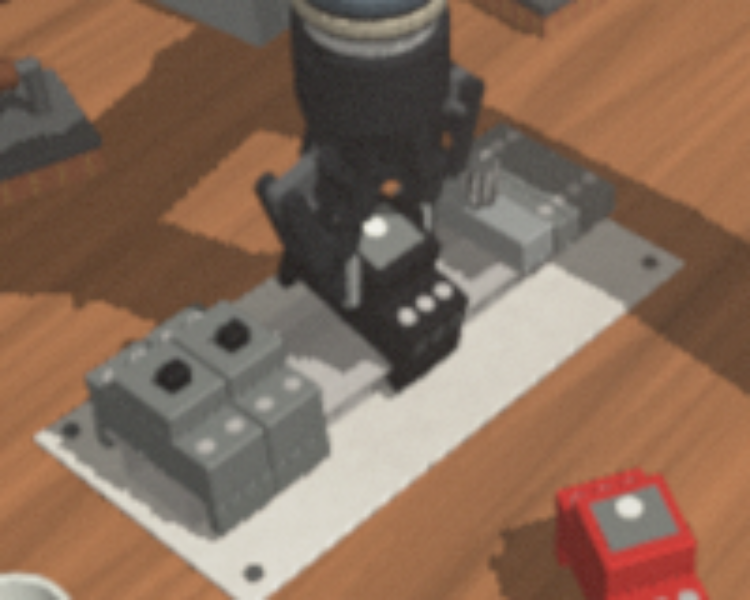

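The side view shows the module tilted, with its lip end at the near rail edge. It went 14.8 mm in, and contact was mainly vertical, so the seat corner is on the flange with the lip under it. I ease it off slightly and rock it down until the foot touches.

```bash
python3 - <<'E'
from h import *
pc2=pc+.001*ux[:2]
f0=None
for T,mu in ((.28,(-37.8,16.0)),(.24,(-37.8,16.0)),(.21,(-37.8,16.1)),(.19,(-37.8,16.2)),(.17,(-37.8,16.3)),(.155,(-37.8,16.4))):
    P,R=tcp_for(hook(pc2,yw,T,mu),yw,T)
    h=move_l(P,R,feed=.03,until_force=10)
    s=sense(); print(T,h,s['position']-P,s['wrist_force'],s['ft_torque'],s['time_s'])
    if h: break
snap('side','s5');snap('wrist','w5')
i=cv2.imread('pics/s5.png');cv2.imwrite('pics/s5c.png',cv2.resize(i[180:340,150:350],(750,600)))
E
```

```text
0.28 False [ 0.0001 -0.     -0.    ] [-0.1219  0.0938  0.0531] [0.0811 0.2254 0.0176] 8.35
0.24 False [ 0.0004 -0.0003 -0.    ] [-0.1787 -0.6319  0.8009] [-0.1782  0.1924  0.0537] 8.6
0.21 False [ 0.0001 -0.0002 -0.0001] [-0.4193 -1.4799 -0.0539] [-0.1822  0.2468 -0.0064] 8.85
0.19 False [-0.0001 -0.     -0.    ] [-0.6709  0.2145  0.2614] [-0.0702  0.3612  0.0165] 9.1
0.17 False [-0.0001  0.      0.    ] [-1.034  -0.04    0.6957] [-0.0916  0.3894 -0.0153] 9.35
0.155 False [0.0001 0.     0.0001] [-1.1086 -0.1613  0.357 ] [-0.0313  0.5272  0.0348] 9.6
```

View pics/s5c.png

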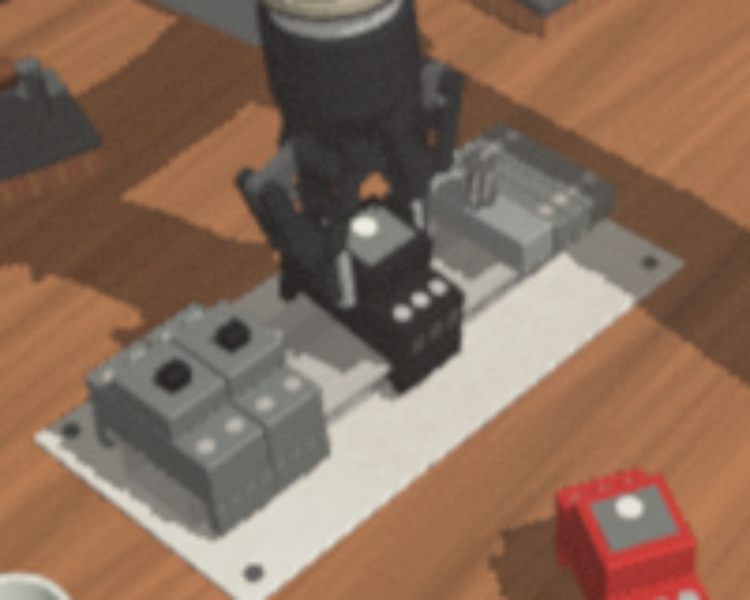

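View pics/w5.png

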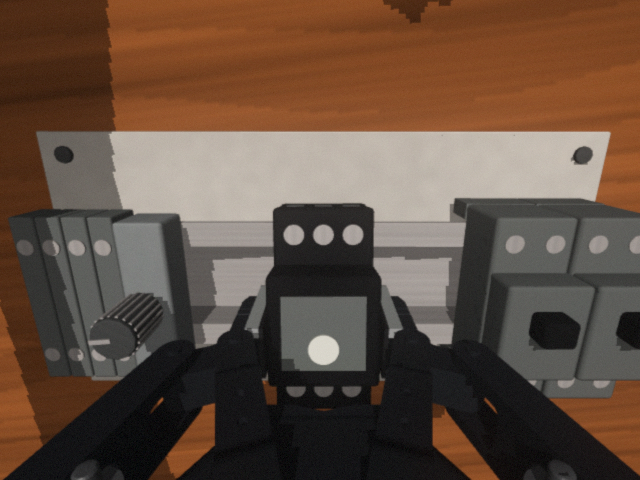

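```bash
python3 - <<'E'
from h import *
command_gripper(.062)
s=sense();R=s['tcp_rot'];print(s['wrist_force'],s['time_s'])
move_l(s['position']-.085*R[:,0],None,feed=.2)
command_gripper(0.0,40)
p,d,K,R,t=snap('wrist','w6');snap('side','s6');print(sense()['time_s'])
C=cloud(d,K,R,t)
c=C-np.r_[pc+.001*ux[:2],0]; L=np.stack([c@ux,c@uy,C[...,2]],-1)
import sys
for name,(a,b) in {'nose':(-.02,.03)}.items():
    r=(abs(L[...,1])<.015)&(L[...,0]>a-.02)&(L[...,0]<b)&(L[...,2]>.078)&(L[...,2]<.115)
    P=L[r]
    for it in range(4):
        k=np.polyfit(P[:,0],P[:,2],1); P=P[abs(np.polyval(k,P[:,0])-P[:,2])<.002]
    print('top slope',k,P[:,0].min(),P[:,0].max(),len(P))
i=cv2.imread('pics/s6.png');cv2.imwrite('pics/s6c.png',cv2.resize(i[180:340,150:350],(750,600)))
E
```

```text
[ 0.251  -0.2207  1.4209] 10.0167
11.3
top slope [0.1506 0.0903] -0.02994289428050165 0.015178372283437188 3150
```

View pics/s6c.png

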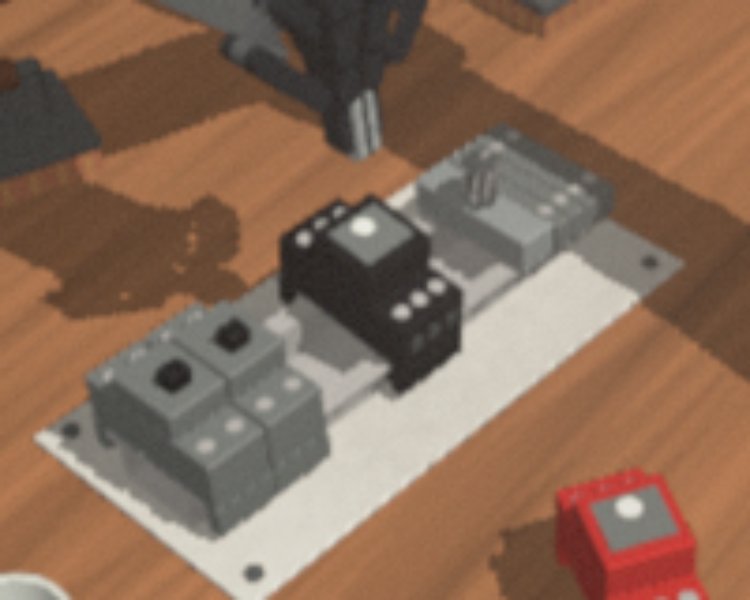

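View pics/w6.png

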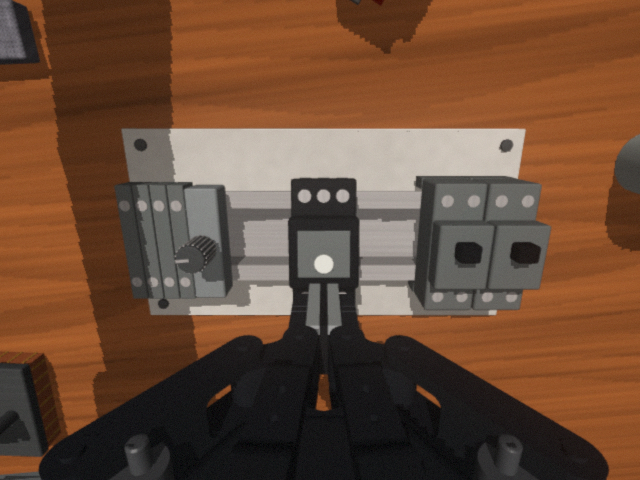

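The wrist view shows the module resting by itself at 0.150 rad, hooked at its near end and square to the rail. Next I press with closed fingers along the arc.

```bash
python3 - <<'E'
from h import *
q=np.r_[pc+.001*ux[:2],0]; R=toolF(yw,0)
def tip(x,z): return q+ux*x+np.array([0,0,z+.025])
print(inverse_kinematics(tip(.0077,.0915),R))
move_l(tip(.0077,.100),R,feed=.15)
A=np.array([-.0375,.029]);r=np.array([.0452,.0625])
f0=sense()['wrist_force']
for dth in list(np.arange(-.03,.19,.01)):
    c,s=np.cos(dth),np.sin(dth); x,z=A+[c*r[0]+s*r[1],c*r[1]-s*r[0]]
    h=move_l(tip(x,z),None,feed=.03,until_force=16)
    st=sense();F=st['wrist_force']-f0
    print(round(dth,3),h,round(st['position'][2]-.025,4),F,st['time_s'])
    if h or F[2]>22: break
p=sense()['position']
move_l(p+[0,0,.07],None,feed=.2)
p,d,K,R,t=snap('wrist','w7');snap('side','s7');print(sense()['time_s'])
C=cloud(d,K,R,t);c=C-q; L=np.stack([c@ux,c@uy,C[...,2]],-1)
r=(abs(L[...,1])<.015)&(L[...,0]>-.03)&(L[...,0]<.03)&(L[...,2]>.076)&(L[...,2]<.105)
P=L[r]
for it in range(4):
    k=np.polyfit(P[:,0],P[:,2],1); P=P[abs(np.polyval(k,P[:,0])-P[:,2])<.002]
print('top slope',k,P[:,0].min(),P[:,0].max(),np.median(P[:,2]),len(P))
i=cv2.imread('pics/s7.png');cv2.imwrite('pics/s7c.png',cv2.resize(i[180:340,150:350],(750,600)))
E
```

```text
[ 0.3271  0.5788 -0.8465  1.9367  0.5611  0.8789  0.6493]
-0.03 False 0.093 [ 1.3838 -1.2035 -2.7494] 12.1333
-0.02 False 0.0925 [ 1.3213 -0.6977 -1.9525] 12.3833
-0.01 False 0.092 [ 0.6646  0.0676 -1.1606] 12.6333
0.0 False 0.0916 [ 1.1903 -0.5975 -0.1686] 12.8833
0.01 False 0.0912 [ 1.8668 -0.8952 -0.6573] 13.1333
0.02 False 0.0907 [ 0.0407 -0.667   0.9182] 13.3833
0.03 False 0.0902 [-0.5503 -0.9805  2.8796] 13.6333
0.04 False 0.0897 [-0.0707 -0.9699  3.2586] 13.8833
0.05 False 0.0891 [ 0.4442 -2.0713  2.1404] 14.1333
0.06 False 0.0882 [ 0.8593 -0.7831 -1.4493] 14.3833
0.07 False 0.0879 [-0.3324 -1.0519 -1.6464] 14.6333
0.08 False 0.0876 [ 1.1466 -1.564  -1.5208] 14.8833
0.09 False 0.0871 [ 0.4325 -0.3494 -1.6703] 15.1333
0.1 False 0.0867 [ 0.9415 -1.081  -1.8281] 15.3833
0.11 False 0.0861 [ 0.5849 -1.1829 -1.7157] 15.6333
0.12 False 0.0856 [ 1.0614 -1.1481 -1.2016] 15.8833
0.13 False 0.085 [ 0.6088 -1.4446 -1.8463] 16.1333
0.14 False 0.0845 [ 1.184  -0.4233 -1.5005] 16.3833
0.15 False 0.0842 [-0.4705 -1.5226 -0.0324] 16.6333
0.16 False 0.0841 [-2.9481 -1.6989  5.2399] 16.8833
0.17 False 0.0841 [-5.1119 -2.3412  9.9001] 17.1333
0.18 False 0.0841 [-6.4121 -2.0805 15.1599] 17.3833
17.9917
top slope [0.0078 0.0845] -0.02199618239256441 0.023470594013502415 0.08452508441407769 2892
```

View pics/s7c.png

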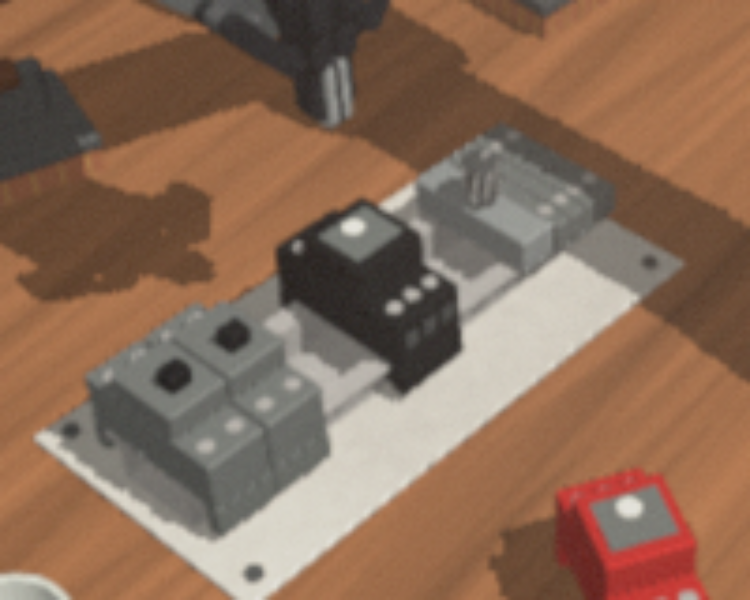

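View pics/w7.png

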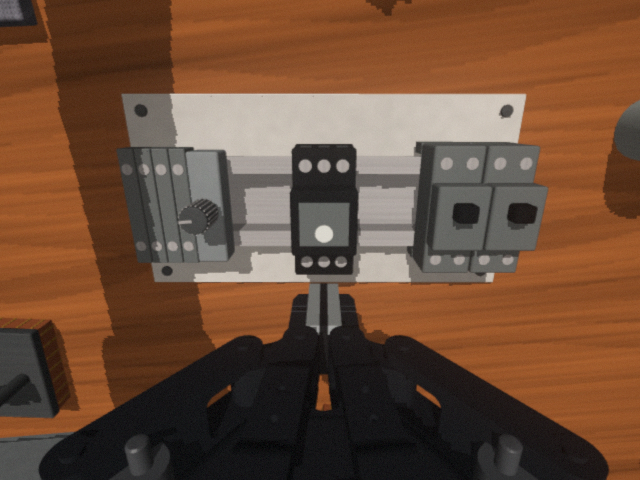

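The module is now flat: top at 84.5 mm (expected 84), with the slope down from 0.15 to below 0.01. The press force rose to about 6 N, dropped at the click, then rose to about 18 N against the seat. Next I locate the screw more closely.

```bash
python3 - <<'E'
from h import *
q=np.r_[pc+.001*ux[:2],0]
s=sense();P=q-.088*uy+[0,0,.081]
R=toolF(yw+.7,0)
command_gripper(.06)
movep(P+[-.03,0,.10],R)
p,d,K,Rc,t=snap('wrist','w8');C=cloud(d,K,Rc,t);c=C-q; L=np.stack([c@ux,c@uy,C[...,2]],-1)
r=(abs(L[...,0])<.02)&(abs(L[...,1]+.088)<.02)&(L[...,2]>.079)&(L[...,2]<.09)
print('screw top',r.sum(),L[r].min(0),L[r].max(0),np.median(L[r],0), cv2.minEnclosingCircle(L[r][:,:2].astype(np.float32)))
for y in (.7,.3,0,-.3,-.6,-.8):
    print(inverse_kinematics(P,toolF(yw+y,0)))
print(sense()['time_s'])
E
```

```text
screw top 579 [-0.0112 -0.0986  0.0791] [ 0.0095 -0.0785  0.084 ] [-0.0018 -0.0888  0.0817] ((-0.0009980332106351852, -0.08845394849777222), 0.010755697265267372)
[ 0.5593  0.6474 -0.9506  2.0243  0.7165  0.8439  1.3554]
[ 0.4967  0.6032 -0.8547  2.0273  0.6398  0.7992  1.0215]
[ 0.4468  0.5747 -0.782   2.0297  0.5824  0.7705  0.7717]
[ 0.3985  0.5514 -0.7141  2.0322  0.5293  0.7471  0.5184]
[ 0.3507  0.5316 -0.6487  2.0347  0.4787  0.7273  0.2634]
[ 0.3184  0.5199 -0.6053  2.0364  0.4455  0.7156  0.0931]
19.4
```

View pics/w8.png

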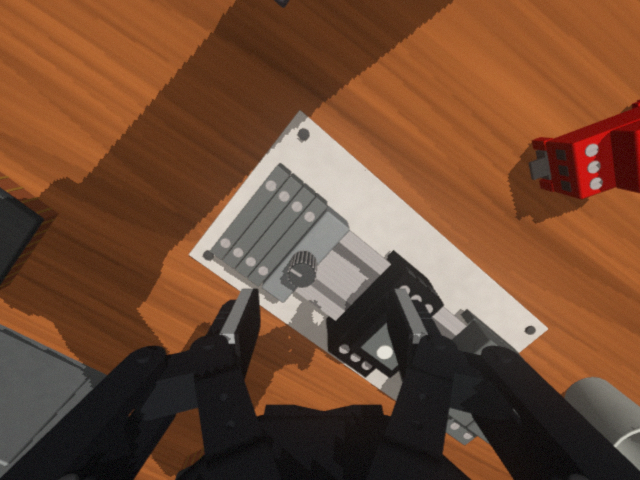

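Screw head at (300,268) in the picture, centre within 1 mm of expected and top at 82 mm. Next I grip it and turn it clockwise in steps, watching the torque.

```bash
python3 - <<'E'
from h import *
q=np.r_[pc+.001*ux[:2],0]; P=q-.0007*ux-.0883*uy+[0,0,.081]
command_gripper(.042)
move_l(P+[0,0,.05],None,feed=.2)
h=move_l(P,None,feed=.08,until_force=8)
print(h,sense()['finger_gap'])
command_gripper(.01,45)
s=sense();print('grip',s['finger_gap'],s['wrist_force'],s['ft_torque'],s['time_s'])
t0=s['ft_torque'][2]
for a in np.arange(.6,-.96,-.1):
    move_l(P,toolF(yw+a,0),feed=.1)
    s=sense(); tz=s['ft_torque'][2]-t0
    print(round(a,2),round(tz,3),s['wrist_force'],round(s['finger_gap'],4),s['time_s'])
    if abs(tz)>.25: break
snap('wrist','w9')
E
```

```text
False 0.04177024690839569
grip 0.018490534351652686 [-2.6355  0.5608  5.5952] [ 0.312   0.4679 -0.0464] 21.2667
0.6 0.037 [-2.286   1.9814  6.0821] 0.0184 21.5167
0.5 -0.015 [-2.7856  2.1414  6.9846] 0.0182 21.7667
0.4 0.03 [-2.8235  1.0153  6.7172] 0.0187 22.0167
0.3 0.035 [-1.8273  1.998   7.0215] 0.0188 22.2667
0.2 0.048 [-2.6759  0.7997  6.314 ] 0.0182 22.5167
0.1 0.049 [-1.3746  0.7551  6.6386] 0.0183 22.7667
0.0 0.014 [-2.8222  0.2767  7.0111] 0.0185 23.0167
-0.1 0.036 [-2.6248  0.633   7.3654] 0.0185 23.2667
-0.2 0.029 [-2.1056  0.6889  8.0308] 0.0187 23.5167
-0.3 -0.011 [-2.025   0.273   7.1584] 0.0182 23.7667
-0.4 0.004 [-3.3277 -1.2799  8.0186] 0.0187 24.0167
-0.5 0.329 [-1.95   -0.424   5.2953] 0.0189 24.2667
```

Torque jumped from 0.04 to 0.33 N m after about 1.15 rad, which is the hard stop and fits a start between 1.3 and 1.7. I add a small extra turn, then release and inspect.

```bash
python3 - <<'E'
from h import *
q=np.r_[pc+.001*ux[:2],0]; P=q-.0007*ux-.0883*uy+[0,0,.081]
move_l(P,toolF(yw-.53,0),feed=.1); s=sense();print(s['ft_torque'],s['wrist_force'])
command_gripper(.045)
move_l(P+[0,0,.12],None,feed=.2)
movep(P+[-.05,-.1,.16],toolF(yw,0))
s=sense();print(s['wrist_force'],s['time_s'])
snap('top','t10');snap('side','s10');p,d,K,R,t=snap('wrist','w10')
C=cloud(d,K,R,t);c=C-q; L=np.stack([c@ux,c@uy,C[...,2]],-1)
r=(abs(L[...,1])<.015)&(abs(L[...,0])<.035)&(L[...,2]>.076)&(L[...,2]<.105)
Q=L[r]
if len(Q): print('top slope',np.polyfit(Q[:,0],Q[:,2],1),np.median(Q[:,2]))
a=cv2.imread('pics/t10.png')[140:250,190:360];b=cv2.imread('pics/s10.png')[180:340,150:350]
cv2.imwrite('pics/c10.png',np.hstack([cv2.resize(a,(400,300)),cv2.resize(b,(400,300))]))
E
```

```text
[-0.4106  0.0199 -0.0395] [-0.5186 -2.2413  5.3263]
[0.4213 0.1176 0.0475] 26.4667
top slope [0.031  0.0841] 0.08422871451158287
```

View pics/c10.png

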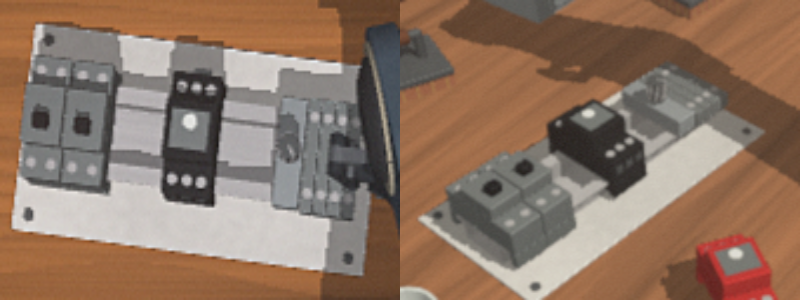

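View pics/w10.png

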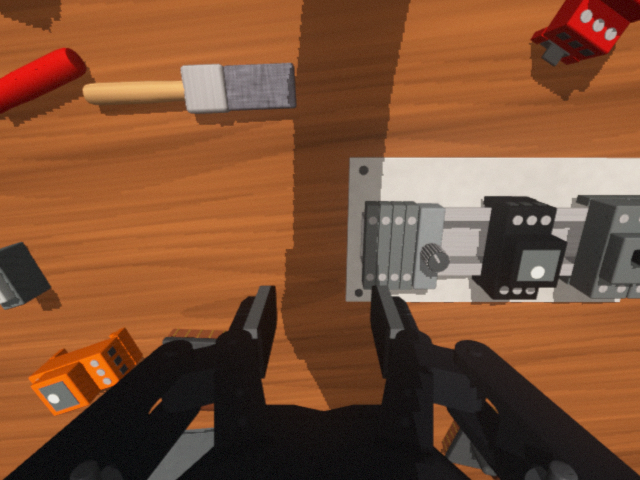

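View pics/t10.png

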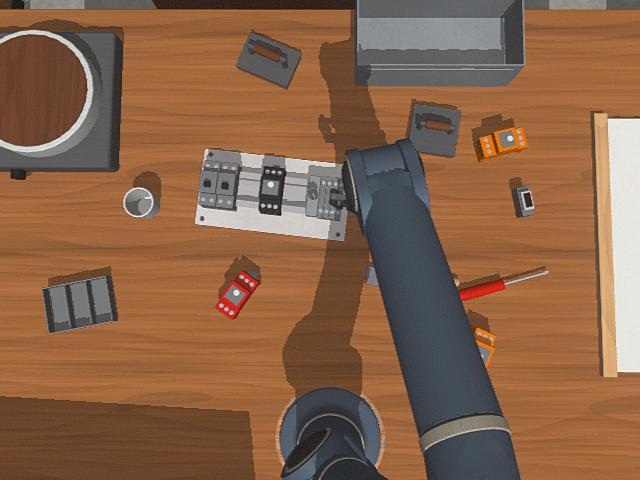

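In both views the module is flat and the bystanders have not moved. The torque reading fell to about 0 after the extra nudge, which is ambiguous. I'll grip the screw again at a fresh angle and confirm the stop, and recheck the module's flatness from above.

```bash
python3 - <<'E'
from h import *
q=np.r_[pc+.001*ux[:2],0]; P=q-.0007*ux-.0883*uy+[0,0,.081]
movep(P+[0,0,.06],toolF(yw+.3,0))
move_l(P,None,feed=.08,until_force=8)
command_gripper(.01,45)
s=sense();t0=s['ft_torque'][2];print(s['finger_gap'],s['ft_torque'],s['time_s'])
for a in (.27,.24,.21,.18,.15,.12,.09,.06):
    move_l(P,toolF(yw+a,0),feed=.1)
    s=sense(); tz=s['ft_torque'][2]-t0
    print(a,round(tz,3),round(s['finger_gap'],4),s['time_s'])
    if abs(tz)>.45: break
E
```

```text
0.018412537037200638 [ 0.2264  0.2258 -0.022 ] 28.5167
0.27 0.282 0.0184 28.7667
0.24 0.016 0.0185 29.0167
0.21 0.199 0.0187 29.2667
0.18 -0.012 0.0182 29.5167
0.15 0.141 0.0183 29.7667
0.12 0.6 0.0185 30.0167
```

```bash
python3 - <<'E'
from h import *
q=np.r_[pc+.001*ux[:2],0]; P=q-.0007*ux-.0883*uy+[0,0,.081]
command_gripper(.045)
move_l(P+[0,0,.10],None,feed=.2)
movep(q-.03*ux-.03*uy+[0,0,.21],toolF(yw,0))
p,d,K,R,t=snap('wrist','w11');s=sense();print(s['wrist_force'],s['time_s'])
C=cloud(d,K,R,t);c=C-q; L=np.stack([c@ux,c@uy,C[...,2]],-1)
r=(abs(L[...,1])<.015)&(abs(L[...,0])<.019)&(abs(L[...,2]-.084)<.008)
Q=L[r];A=np.c_[Q[:,:2],np.ones(len(Q))];print('plane',np.linalg.lstsq(A,Q[:,2],rcond=None)[0])
n=(L[...,2]>.079)&(L[...,2]<.089)&(abs(L[...,1])<.03);print(L[n].min(0),L[n].max(0))
# mark direction on screw: warp head tops to panel frame
def head(tag):
    f=np.load(f'/tmp/{tag}.npz');xs=np.linspace(-.012,.012,150)
    X,Y=np.meshgrid(-.088+xs[::-1],-.001-xs+0) # right=-y, up=+x
    W=q+ (Y[...,None]*ux)+(X[...,None]*uy)+[0,0,.082]
    uv=proj(W.reshape(-1,3),f['K'],f['R'],f['t']).reshape(150,150,2).astype(np.float32)
    return cv2.resize(cv2.remap(f['p'],uv[...,0],uv[...,1],cv2.INTER_LINEAR),(260,260))
cv2.imwrite('pics/heads.png',np.hstack([head('w7'),head('w10'),head('w11')])[:,:,::-1])
E
```

```text
[-0.0501 -0.5404 -0.1303] 31.4833
plane [0.0154 0.0028 0.0846]
[-0.0225 -0.0226  0.079 ] [0.0244 0.0225 0.0872]
```

View pics/heads.png

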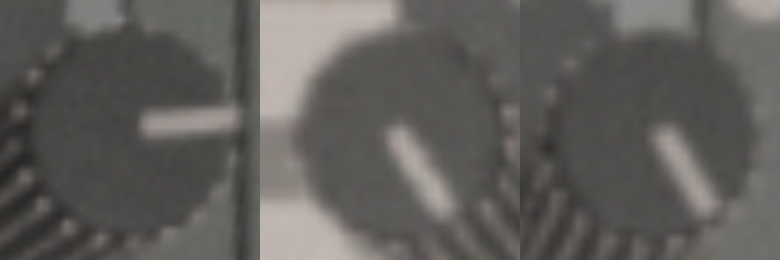

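View pics/w11.png

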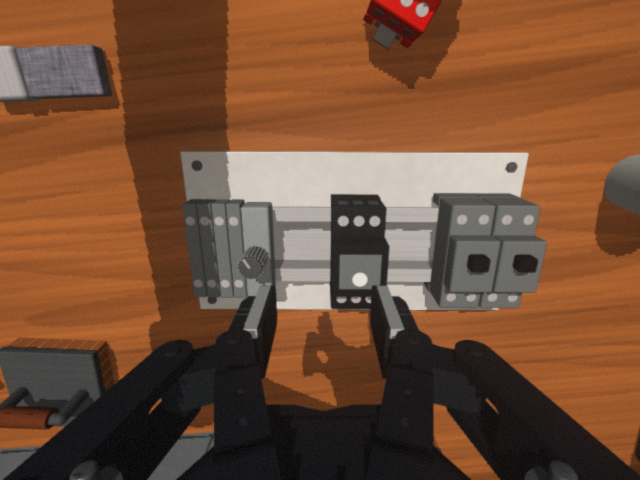

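```bash
python3 - <<'E'
from h import *
q=np.r_[pc+.001*ux[:2],0]
for tag in('w7','w11'):
    f=np.load(f'/tmp/{tag}.npz');C=cloud(f['d'],f['K'],f['R'],f['t']);c=C-q; L=np.stack([c@ux,c@uy,C[...,2]],-1)
    for n,(y0,y1,x0,x1,z) in {'nose':(-.018,.018,-.018,.018,.084),'breaker':(.08,.14,-.018,.018,.089),'low near+far':(-.018,.018,-.044,.044,.062),'stop':(-.099,-.078,-.04,.04,.052)}.items():
        r=(L[...,1]>y0)&(L[...,1]<y1)&(L[...,0]>x0)&(L[...,0]<x1)&(abs(L[...,2]-z)<.004);Q=L[r]
        for k in range(5):
            a=np.polyfit(Q[:,0],Q[:,2],1);Q=Q[abs(np.polyval(a,Q[:,0])-Q[:,2])<.0015]
        print(tag,n,a,len(Q),Q[:,0].min(),Q[:,0].max())
E
```

```text
w7 nose [0.0098 0.0846] 2638 -0.01799386935003275 0.017992204445425826
w7 breaker [0.0154 0.0887] 711 -0.012658790142749869 -0.0008971557061588657
w7 low near+far [0.0016 0.0623] 2199 -0.043617812502659545 0.043995369692249736
w7 stop [-0.0005  0.0521] 2111 -0.03995255145986508 0.03993801961306413
w11 nose [0.0133 0.0846] 1702 -0.017914893373605644 0.017879164351041723
w11 breaker [0.0428 0.0888] 456 -0.012951356050464782 -0.0008343169595362467
w11 low near+far [0.0013 0.0622] 1372 -0.043999909212801565 0.0439643755697364
w11 stop [-0.0003  0.052 ] 1240 -0.03996276978100485 0.03980827134158418
```

The long baseline over the module's two shoulders gives a tilt of 0.001 rad at 62.2 mm (expected 62), so it is flat. The earlier slope on the nose comes from the button on top. The arm is clear of everything, so I hand in.

```bash
python3 - <<'E'
from h import *
s=sense();move_l(s['position']+[0,0,.06],None,feed=.2)
print(sense()['time_s']); print(finish_job())
E
```

```text
31.925
the job is handed in; nothing more can be done
None
```

The control module is back on its rail between the end stop and the breakers, and the end stop's screw is tight. I handed the job in at 31.9 s, with the robot touching nothing.

- **Module:** I hooked the lip under the near edge at a 0.28 rad tilt, lowered the module until the foot rested on the far edge, let go, and pressed the nose with closed fingers. The force rose to about 6 N, dropped at the click, then climbed to about 18 N as the seat met the rail.
- **Flatness:** The last wrist view put its two shoulders at 62.2 mm (62 expected), with a tilt of about 0.001 rad.
- **Lock:** I did not see the foot's lock directly. I infer it from the force drop and the flat seat.
- **Screw:** It turned clockwise by about 1.0–1.15 rad, judged by the head's mark and the tool angle, against a running torque of about 0.04 N m. Torque then jumped to 0.33 N m.
- **Screw check:** After a small extra turn the torque read near zero, so I gripped it again from a fresh angle. The torque rose in jumps up to 0.6 N m as the pads slipped, while the mark stayed put, so it is at its stop.
- **Disagreements:** The fit to the nose top alone gave a slope of 0.01–0.03 rad, which I attribute to the button on it. The top camera was off by about 2 mm, so I used the wrist camera instead.
- **Other loose things:** I touched none of them. They looked unmoved in the last pictures, though the arm hid part of the brush in the top view.

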